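Close the cake gift box and date-stamp its label

TASK

The gift box is packed: close its lid all the way, then pick up the date stamp by its cap and set its foot flat inside the printed frame on the lid's label, square with the frame and the right way up (the stamp's front, with the lined index card, away from the label's two short lines). Keeping the stamp upright, press the cap lightly straight down, at least three quarters of its travel so that it prints, without denting the card lid. Finish while still gripping the stamp and holding it pressed there, and leave the nearby jar, bagged chocolate ring cake and butter bar where they are.

Things in the scene. Friction and masses are not known exactly. Their poses are not given: they have to be found in the camera images.
- gift: White card gift box, loose on the table, 0.2 to 0.5 kg with the cakes in it; 92 wide (its x) x 178 long (its y) x 45 mm high without the lid, 100 x 182 x 48 mm with the lid closed. Origin: centre of its underside; z up. The lid is hinged on the short end at -y; the free end closes down on the end at +y.
- gift_lid (a joint): Lid hinge, rad: 0 = closed flat, 1.57 = upright; starts at 1.65 to 1.85, leaning back outside the box. The lid is a 96 x 181 mm card plate, 2 mm thick, with an 18 mm rim on its inner side; its free edge is 181 mm from the hinge and swings up to 230 mm above the table. The crease is stiff (0.06 N m): the lid stays where it is left and must be pushed fully down; its top is then at 48 mm.
- lid_hinge (a point): Middle of the lid's hinge line, on the gift box's short end at its -y, 47 mm above the box's underside. The hinge line runs along the box's x; point axes are the box's.
- label_frame (a point): Centre of the printed frame on the label glued outside on the lid; moves with the lid. Thin black rectangle, 40 (x) x 62 mm (y), on white paper 64 x 80 mm. Lid closed: z up, 48 mm above the box's underside, 7 mm from the lid's middle towards the box's +x. Its +x is the top of the print, where two short black lines run across (28 and 34 mm from here); -x is the reader's side.
- stamp_foot (a point): Centre of the underside of the date stamp's foot. The stamp stands upright: grey open foot frame 34 (x) x 56 (y) x 6 mm under a white cap with a black rubber top; 83 mm high, 0.13 kg. z up; its front is -x (index card with three black lines on the cap, small tab on the foot). On the label it is the right way up when its axes point as those of label_frame.
- stamp: The stamp's foot frame and with it the whole stamp; the same point and axes as stamp_foot.
- stamp_front (a point): Middle of the front lower edge of the stamp's foot, 17 mm from stamp_foot towards the stamp's -x.
- stamp_handle (a point): Middle of the stamp's cap at the height to grip, 64 mm above the foot's underside with the cap up. The cap is a block 30 (x) x 62 (y) x 36 mm with its lower edge 22 mm and its upper edge 14 mm from this point, and a 5 mm rubber pad on top. Grip it across its 30 mm thickness, fingers on the front and back.
- stamp_cap (a joint): How far the stamp's cap is pressed down on its foot, m: 0 = up (sprung), 0.016 = stop. The die meets the paper and prints from 0.012 on. The spring needs about 2 N to start, 6.5 N at 0.012 and 8 N at the stop.
- jar: Bystander: honey jar with a white lid, 64 mm across, 97 mm high; origin at the centre of its underside.
- bag_cake: Bystander: dark ring cake in a film bag, 90 x 94 x 24 mm, lying flat; origin at the centre of its underside.
- bar: Bystander: wrapped butter bar, 57 x 101 x 25 mm, lying flat; origin at the centre of its underside.

How it is judged:
By the outcome, as a careful person would: the job done as asked, in the order asked, and still so for the second after the job is handed in, while the arm keeps its last pose, push and grip.
It also fails if it takes over 54 s, if anything falls off the work surface, if the arm or the gripper's body presses on something with over 40 N, if the wrist force passes 120 N, or if a joint passes its speed limit or range.

ROBOT

A 6-joint arm with a two-finger parallel gripper is mounted at the origin on a cart in front of the work surface, level with it; the furniture and walls round the work are solid. World frame = base frame: x ahead of the robot, y to its left, z up, the work surface at z = 0. Lengths are in m, angles in rad, forces in N, time in s.
With the tool pointing down it reaches from about 0.275 to 0.875 m from the base axis. Payload 12.5 kg.
Tool frame: the origin (TCP) lies midway between the tips of the shut fingers; the grasp point (between the pads) lies 19 mm behind it; z points along the fingers, y is the direction in which the jaws open and shut (so a half turn about z gives the same grasp; the last joint's range is limited). The gripper opens to 85 mm and grips with 20 to 120 N. Pads are 22 mm wide; open, the fingers measure 114 mm over their backs; the gripper's body (76 mm by 85 mm) begins 54 mm behind the grasp point. The pads swing forward as they close: fully open they stand 13 mm farther back than shut.
Start: joints at [1.041, 0.351, 1.652, -0, 1.139, -0.085], TCP at [0.237, 0.496, 0.231] pointing down, gripper open.
Joint ranges: [-2.75, 2.75], [-0.79, 2.1], [0.01, 2.65], [-1.57, 4.71], [0.07, 3.14], [-2.87, 2.87]. Speed limits (rad/s): [2.22, 2.22, 2.79, 3.14, 3.14, 3.14].

INTERFACE

Orientations are given as a 3x3 rotation matrix whose columns are the frame's x, y, z axes.
In Python, from cell import robot gives the robot as it stands. Calls block until the motion is done:
- robot.reach(position, orientation): joint-space move of the TCP to a pose.
- robot.line_to(position, attitude=None, rate=0.15, guard=None): straight line of the TCP; attitude=None keeps the orientation; rate is the mean speed in m/s. With guard (N) it stops when the force on the tool has changed by that much, and returns True; else False.
- robot.move_j(angles): joint-space move.
- robot.release() and robot.close_gripper(squeeze=None): open the fingers fully, or close them until they stop; squeeze is the grip in N (None keeps the last).
- robot.dwell(seconds).
- robot.solve_ik(position, orientation): joint angles nearest the present ones, or None.
- robot.grab_frame(name): name is "scene" or "top" or "wrist"; returns a dict with "image" (480x640x3 uint8, blue, green, red), "z_map" (480x640 float32, m along the optical axis (not along the pixel's ray), 0 where there is no reading), "fx", "fy", "cx", "cy" (pixels), "extrinsics" (4x4, takes a point from camera to world coordinates); the wrist camera has in their place "hand_eye" (4x4, takes a point from camera to tool coordinates, whose origin is the TCP and whose axes are the flange's). Camera axes: x right, y down, z forward; pixel columns grow to the right and rows downward; lengths in m; the calibration is good to about 2 mm. A picture is of the moment at which its call begins: read the wrist's pose just before it.
A pose or a line that the arm cannot do raises robot.Unreachable and nothing moves.
- robot.hand_in(): hands the job in, once; it reports no verdict.
Trained networks look in a picture, given as the dict that the camera call returned (one of the last four; its "shot" number tells which), for a name from the list of things; names that differ only in an ending like _2 or _b are one class to them, and where a whole thing is asked for, a point or a joint stands for the part that bears it (a point fixed in the world has none). Each returns a list of dicts, best first, with "conf" (0 to 1); they miss things now and then, are a little off and sometimes report something else, mostly with a low value. They report only what shows in the picture. A call takes as long as a camera call.
- robot.search_frame(picture, query): "point" ([x, y, z] in m, in world coordinates, good to about 4 mm: the middle of the surface that is visible of it).
- robot.silhouettes(picture, query): "pixels" (480x640 bool, what is visible of it).
Readings, each from a call of its own:
- robot.current_t(): time.
- robot.current_q(): joint angles.
- robot.current_joint_velocities(): joint speeds.
- robot.current_joint_torque(): joint torques, N m.
- robot.current_tcp_pos(): TCP position.
- robot.current_tool_rot(): TCP orientation.
- robot.current_contact_force(): force on the tool from outside, world axes, zero at the start.
- robot.current_moment(): the same for the moment, N m.
- robot.current_width(): finger opening in m.
Only numpy, scipy, OpenCV 4.12 (cv2) and the standard library are available. Lean on these libraries where they do the work, as an engineer would, in place of code of your own. Each camera call takes 0.05 s, during which the arm holds its last target.

## Working session

There is one attempt and no reset: what is moved stays moved. The work goes in short steps, each a Python script; the robot and the scene stay as the last script left them, time stands still between calls to the robot, and variables do not carry over. Pictures are saved under pics/ and viewed, and the job is handed in when it is done.

```bash
ls; mkdir -p pics
python3 - <<'E'
from cell import robot
import cv2, numpy as np
print(robot.current_t())
for n in ("scene","top"):
    p=robot.grab_frame(n)
    cv2.imwrite(f"pics/{n}1.png",p["image"]); np.savez(f"pics/{n}1.npz",**{k:v for k,v in p.items()})
    print(n,p["fx"],p["cx"],p["cy"],np.round(p["extrinsics"],3).tolist())
    for q in ("gift","gift_lid","label_frame","stamp","stamp_handle","jar","bag_cake","bar"):
        r=robot.search_frame(p,q)
        print(q,[(np.round(a["point"],3).tolist(),round(a["conf"],2)) for a in r[:2]])
print(robot.current_t())
E
```

```text
pics
0.0
scene 571.9182791346955 325.13718835296373 237.08972611699917 [[0.762, -0.346, 0.547, -0.161], [-0.647, -0.388, 0.657, -0.871], [-0.015, -0.854, -0.519, 0.73], [0.0, 0.0, 0.0, 1.0]]
gift [([0.502, -0.016, 0.047], 0.64)]
gift_lid [([0.51, -0.007, 0.143], 0.56), ([0.564, -0.282, 0.062], 0.41)]
label_frame []
stamp [([0.568, -0.286, 0.054], 0.86)]
stamp_handle [([0.57, -0.283, 0.064], 0.63)]
jar [([0.662, 0.261, 0.095], 0.71)]
bag_cake [([0.663, -0.36, 0.017], 0.79)]
bar [([0.501, -0.015, 0.047], 0.74), ([0.381, -0.355, 0.015], 0.62)]
top 493.44042983143214 323.0288261468019 248.5109831278532 [[0.027, -0.982, 0.186, 0.355], [-1.0, -0.027, 0.001, -0.043], [0.004, -0.186, -0.983, 1.075], [0.0, 0.0, 0.0, 1.0]]
gift [([0.493, -0.076, 0.018], 0.8)]
gift_lid [([0.509, -0.006, 0.229], 0.67), ([0.568, -0.271, 0.085], 0.36)]
label_frame [([0.509, -0.007, 0.224], 0.59)]
stamp [([0.568, -0.271, 0.079], 0.81)]
stamp_handle [([0.571, -0.273, 0.084], 0.69)]
jar [([0.658, 0.25, 0.093], 0.57)]
bag_cake [([0.68, -0.359, 0.011], 0.85), ([0.565, -0.272, 0.085], 0.49)]
bar [([0.382, -0.342, 0.015], 0.74)]
0.9
```

View pics/scene1.png

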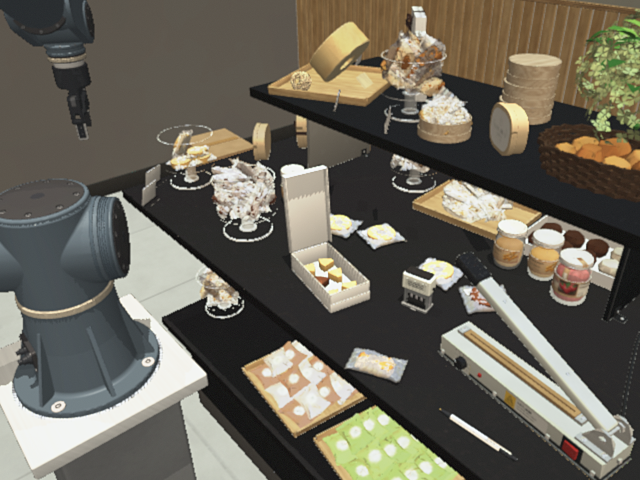

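View pics/top1.png

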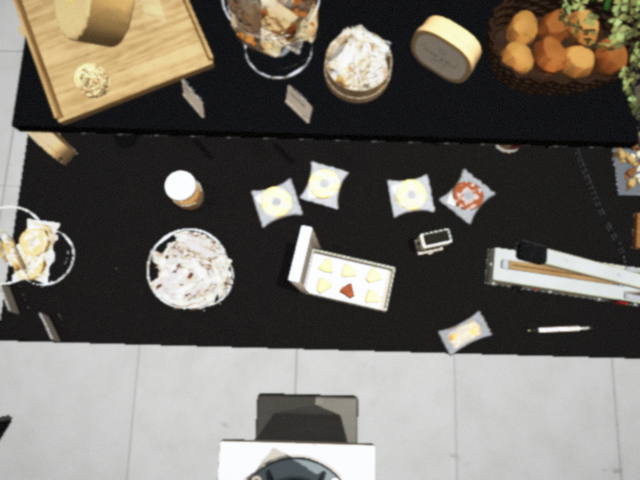

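The box's hinge is on the world +y side and its free end points to -y. The label's top (box +x) should therefore face the robot. Now measuring the box and stamp from depth.

```bash
cat > h.py <<'E'
import numpy as np, cv2
def cloud(p, m):
    v,u=np.nonzero(m&(p["z_map"]>0)); z=p["z_map"][v,u].astype(float)
    c=np.stack([(u-p["cx"])/p["fx"]*z,(v-p["cy"])/p["fy"]*z,z,np.ones_like(z)])
    return (p["extrinsics"]@c)[:3].T
def rect(pts):
    r=cv2.minAreaRect((pts[:,:2]*1000).astype(np.float32)); return r
E
python3 - <<'E'
import numpy as np,cv2
from h import *
for n in ("scene","top"):
    p={k:v for k,v in np.load(f"pics/{n}1.npz",allow_pickle=True).items()}
    P=cloud(p,np.ones((480,640),bool))
    def sel(x0,x1,y0,y1,z0,z1): return P[(P[:,0]>x0)&(P[:,0]<x1)&(P[:,1]>y0)&(P[:,1]<y1)&(P[:,2]>z0)&(P[:,2]<z1)]
    t=sel(.3,.7,-.25,-.2,-.05,.05); print(n,"table z",np.median(t[:,2]))
    b=sel(.4,.6,-.25,.08,.038,.052); print("box rim",len(b),rect(b), b[:,2].mean())
    l=sel(.4,.6,-.05,.1,.08,.3); print("lid",len(l),l.min(0),l.max(0)); 
    # fit lid plane
    c=l.mean(0); w=np.linalg.svd(l-c)[2][2]; print("plane",c,w)
    s=sel(.5,.64,-.33,-.22,.07,.1); print("stamp top",len(s),rect(s),np.percentile(s[:,2],[5,50,95]))
    s=sel(.5,.64,-.33,-.22,.02,.1); print("stamp all",len(s),rect(s),np.percentile(s[:,2],[5,50,95]))
    im=p["image"]
    a=im[180:320,270:470] if n=="top" else im[150:320,270:500]
    cv2.imwrite(f"pics/{n}1z.png",cv2.resize(a,None,fx=3.4 if n=="scene" else 4,fy=3.4 if n=="scene" else 4,interpolation=cv2.INTER_CUBIC))
E
```

```text
scene table z -0.0011255152933153934
box rim 558 ((488.8471374511719, -99.43126678466797), (186.4405975341797, 98.12247467041016), 78.88151550292969) 0.042840093480897776
lid 2843 [ 0.45337521 -0.03905253  0.08002986] [0.55799315 0.01402601 0.23089094]
plane [ 0.50920974 -0.00645432  0.15590572] [ 0.19038424  0.97910202 -0.07150579]
stamp top 376 ((573.2053833007812, -278.5147705078125), (33.85198211669922, 61.991844177246094), 14.604516983032227) [0.07101619 0.07970521 0.08308146]
stamp all 924 ((573.1368408203125, -280.6010437011719), (34.11357498168945, 66.10236358642578), 12.77370548248291) [0.02477628 0.06372157 0.08245144]
top table z 0.0008976584715658653
box rim 343 ((491.4616394042969, -129.83688354492188), (142.2548065185547, 250.3535919189453), 7.009024620056152) 0.044401979854657395
lid 917 [ 0.45350713 -0.03370621  0.08005515] [0.55489725 0.01523645 0.23425041]
plane [ 0.50632407 -0.00571468  0.19234771] [ 0.20910892  0.97636294 -0.05467054]
stamp top 430 ((572.9237670898438, -275.07415771484375), (30.61121940612793, 61.77587127685547), 13.452157974243164) [0.07414956 0.08178776 0.08542551]
stamp all 515 ((572.4510498046875, -273.9420166015625), (30.931480407714844, 64.26756286621094), 14.551619529724121) [0.05503348 0.08058533 0.08517945]
```

View pics/scene1z.png

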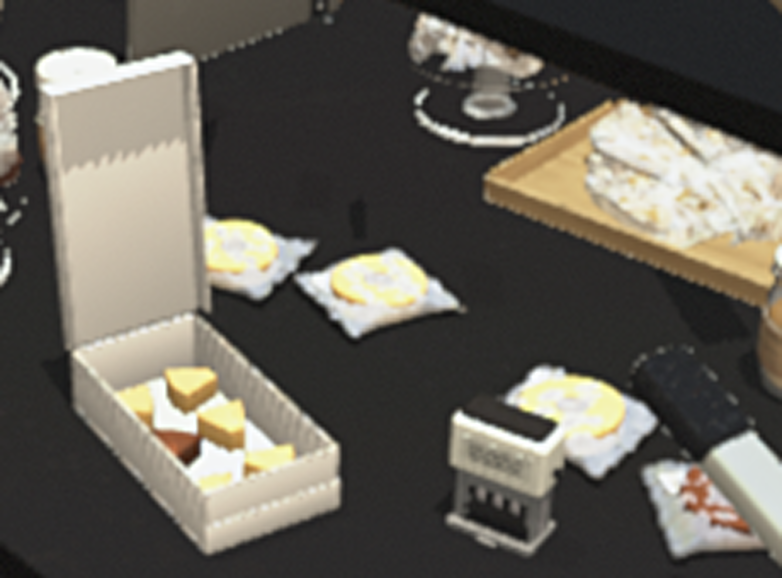

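View pics/top1z.png

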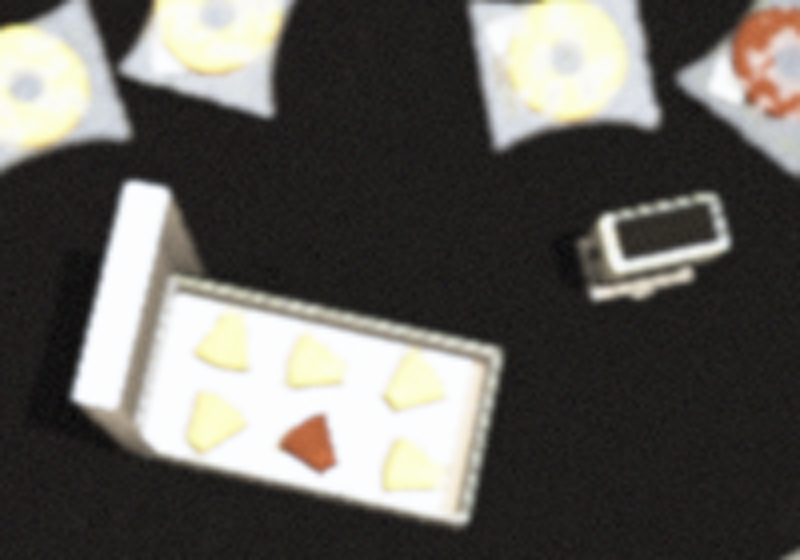

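The stamp's front, with its tab at top-zoom (640,290), faces the robot at a yaw of about +14°. The box's +y axis is about (-sin11°, -cos11°), so the stamp has to turn by about 155°. Next I check clearances and then close the lid.

Run:
```python
import numpy as np,cv2
from h import *
p={k:v for k,v in np.load("pics/top1.npz",allow_pickle=True).items()}
P=cloud(p,np.ones((480,640),bool))
def sel(x0,x1,y0,y1,z0,z1): return P[(P[:,0]>x0)&(P[:,0]<x1)&(P[:,1]>y0)&(P[:,1]<y1)&(P[:,2]>z0)&(P[:,2]<z1)]
b=sel(.4,.6,-.215,.02,.038,.052); print("rim",rect(b))
b=sel(.3,.7,.06,.45,.03,.5); print("bowl etc",b.min(0),b.max(0))
b=sel(.3,1.2,-.5,.5,.3,.9); print("shelf",b.min(0),np.percentile(b[:,2],[5,50]))
b=sel(.6,.75,.2,.32,.05,.15);print("jar",b.mean(0))
from cell import robot
a=np.radians(11.3); by=np.array([-np.sin(a),-np.cos(a),0]); bx=np.array([-np.cos(a),np.sin(a),0])
hinge=np.array([.506,-.011,.047])
for s in (1,-1):
    y=s*bx; z=np.array([0,0,-1.]); R=np.stack([np.cross(y,z),y,z],1)
    for q in (hinge-by*.075+[0,0,.25],hinge+by*.14): print(s,robot.solve_ik(q,R))
print(robot.current_contact_force(),robot.current_width(),robot.current_tool_rot())
```

```text
rim ((486.51300048828125, -98.72217559814453), (178.12098693847656, 92.72066497802734), 78.47344970703125)
bowl etc [0.41008644 0.13804765 0.03019769] [0.69586091 0.29064191 0.18472045]
shelf [ 0.68310076 -0.49996508  0.30000208] [0.30256845 0.34040249]
jar [0.66053831 0.25162863 0.0896303 ]
1 None
1 None
-1 [ 3.07646514e-02  2.42112772e-01  1.63269033e+00 -4.44089210e-16
  1.26678956e+00  2.27986857e-01]
-1 [-3.93417868e-01  5.43553496e-01  1.90929371e+00 -4.44089210e-16
  6.88745448e-01 -1.96195662e-01]
[-0.22662221  0.64136874  0.56610688] 0.08550726477056768 [[-9.02707112e-01  4.30255586e-01 -4.67238669e-06]
 [ 4.30255587e-01  9.02707112e-01 -1.85122400e-05]
 [-3.74719797e-06 -1.87214511e-05 -1.00000000e+00]]
```

```bash
cat >> h.py <<'E'
def Rd(yaw_y):
    y=np.array([np.cos(yaw_y),np.sin(yaw_y),0]); z=np.array([0,0,-1.]); return np.stack([np.cross(y,z),y,z],1)
A=np.radians(11.53); BY=np.array([-np.sin(A),-np.cos(A),0]); BX=np.array([-np.cos(A),np.sin(A),0])
C=np.array([.4865,-.0987,0]); H=C-BY*.089+[0,0,.047]
E
python3 - <<'E'
import numpy as np,cv2
from h import *
from cell import robot
Z=np.array([0,0,1.])
R=Rd(-A)
robot.close_gripper(20)
robot.line_to(np.array([.237,.496,.36]),rate=.3)
robot.reach(H-BY*.085+Z*.30,R)
print(robot.current_t(), robot.current_contact_force())
robot.line_to(H-BY*.085+Z*.15,rate=.2)
print(robot.current_contact_force())
p=robot.grab_frame("scene"); cv2.imwrite("pics/s2.png",p["image"][60:330,200:480])
r=.15
for th in (100,85,70,55,40):
    t=np.radians(th); robot.line_to(H+BY*(r*np.cos(t)-.012)+Z*(r*np.sin(t)+.001),rate=.15)
    print(th,robot.current_contact_force())
p=robot.grab_frame("scene"); cv2.imwrite("pics/s3.png",p["image"][60:330,200:480])
print(robot.current_t())
E
```

```text
4.0917 [-0.53503616  0.06858107  0.04706682]
[0.1562264  0.29571019 0.62616031]
100 [0.35881216 0.78711682 0.71269575]
85 [0.37473344 0.79915396 0.0837461 ]
70 [-0.58472976  0.83090857 -0.31143334]
55 [-0.58280064  0.86292848  0.62535482]
40 [-1.54078228  0.35899552  0.69547777]
7.1917
```

```bash
python3 -c "
import cv2,numpy as np
cv2.imwrite('pics/s23.png',cv2.resize(np.hstack([cv2.imread('pics/s2.png'),cv2.imread('pics/s3.png')]),None,fx=1.4,fy=1.4))"
```

```text
(no output)
```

View pics/s23.png

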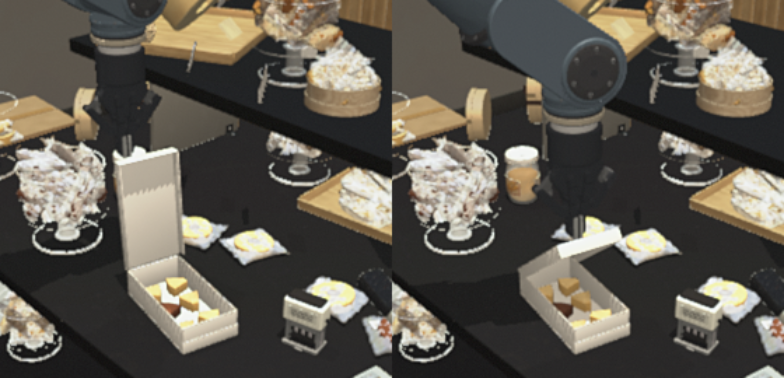

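The lid is following the fingers and is now about 40° open. I'll continue and press it shut under a force guard.

Run:
```python
import numpy as np,cv2
from h import *
from cell import robot
Z=np.array([0,0,1.])
r=.15
for th in (25,12,5):
    t=np.radians(th); g=robot.line_to(H+BY*(r*np.cos(t)-.012)+Z*(r*np.sin(t)+.001),rate=.12,guard=6)
    print(th,g,robot.current_contact_force())
# slide outward a bit above the end wall, then press
p=H+BY*.145; 
g=robot.line_to(p+Z*-.003,rate=.03,guard=4.5)
print(g,robot.current_tcp_pos(),robot.current_contact_force())
robot.dwell(.2); print(robot.current_contact_force())
robot.line_to(p+Z*.15,rate=.3)
R=Rd(-A)
print(robot.current_t())
# look at it with the wrist camera from above the label
F=C+BX*.007
robot.reach(np.array([.42,-.19,.30]),Rd(-A))
for n in ("scene","top","wrist"):
    T=robot.current_tcp_pos();Rt=robot.current_tool_rot()
    q=robot.grab_frame(n); cv2.imwrite(f"pics/{n}4.png",q["image"]); np.savez(f"pics/{n}4.npz",T=T,R=Rt,**q)
    if n=="wrist": print(np.round(q["hand_eye"],3).tolist(),q["fx"])
print(robot.current_t())
```

```text
25 False [0.56661171 0.09896097 0.04766674]
12 False [ 0.15939762 -0.14538959  0.07805651]
5 False [ 0.74699209  0.19641675 -0.23198696]
True [ 0.47581031 -0.15217637  0.04719631] [-1.97463513  2.63810814 11.57330442]
[-0.77498843  2.29566391 10.63111454]
9.775
[[-0.001, -0.955, -0.296, 0.075], [1.0, -0.002, 0.001, -0.0], [-0.001, -0.296, 0.955, -0.143], [0.0, 0.0, 0.0, 1.0]] 387.8003931098382
10.4833
```

```bash
python3 -c "
import cv2,numpy as np
cv2.imwrite('pics/st4.png',np.hstack([cv2.resize(cv2.imread('pics/scene4.png')[160:330,270:490],None,fx=1.8,fy=1.8),cv2.resize(cv2.imread('pics/top4.png')[200:370,270:490],None,fx=1.8,fy=1.8)]))"
```

```text
(no output)
```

View pics/st4.png

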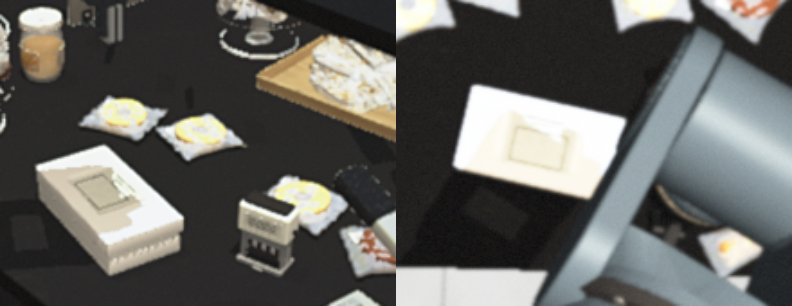

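View pics/wrist4.png

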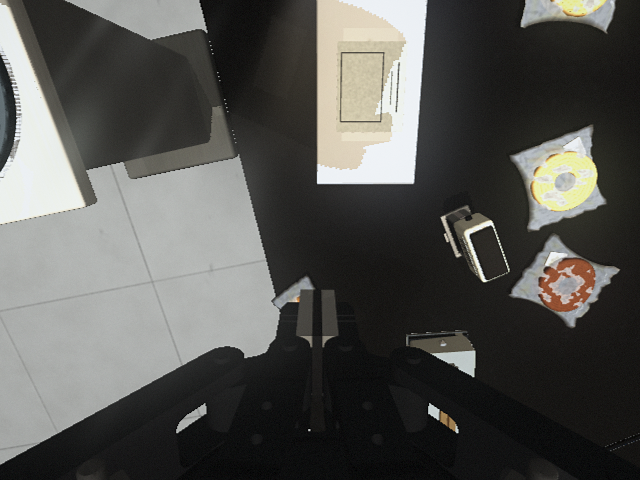

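The lid is closed, but in the wrist view the two short lines (around (391..399, 60..110)) appear on the far side of the frame, at world +x. That contradicts what I inferred from the box axes. I'll check it magnified.

```bash
python3 -c "
import cv2,numpy as np
f=lambda n,a,b,c,d,s: cv2.resize(cv2.imread(f'pics/{n}4.png')[a:b,c:d],(390,500),interpolation=cv2.INTER_CUBIC)
cv2.imwrite('pics/z4.png',np.hstack([f('wrist',0,190,305,440,4),f('scene',235,320,285,375,4)]))"
```

```text
(no output)
```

View pics/z4.png

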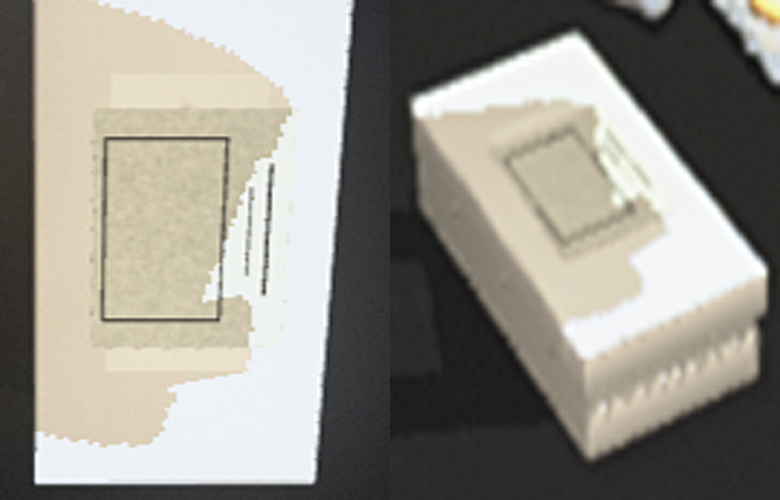

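The lines are clearly on the world +x side, so the label is glued turned relative to the box axes. The stamp's front should therefore face the robot (world -x), and it only has to turn about -25°. I take wrist views of label and stamp from the same relative pose, so the calibration bias cancels.

```bash
python3 - <<'E'
import numpy as np,cv2
from h import *
from cell import robot
Z=np.array([0,0,1.])
def shot(c,yaw,tag):
    R=Rd(yaw)
    robot.reach(np.array([c[0],c[1],.26])-R[:,0]*.085,R); robot.dwell(.25)
    T=robot.current_tcp_pos();Rt=robot.current_tool_rot()
    q=robot.grab_frame("wrist"); cv2.imwrite(f"pics/{tag}.png",q["image"]); np.savez(f"pics/{tag}.npz",T=T,R=Rt,**q)
    return q
F=C+BX*.007
q=shot(F,-A,"w5lab")
S=np.array([.573,-.276])
q=shot(S,.25,"w5st")
for n in ("stamp_handle","stamp"):
    print(n,[(np.round(a["point"],3).tolist(),round(a["conf"],2)) for a in robot.search_frame(q,n)[:2]])
q=robot.grab_frame("top"); np.savez("pics/top5.npz",**q); cv2.imwrite("pics/top5.png",q["image"])
print(robot.current_t(),robot.current_contact_force())
E
python3 -c "
import cv2,numpy as np
cv2.imwrite('pics/w5.png',np.hstack([cv2.resize(cv2.imread(f'pics/{n}.png')[:360,120:520],None,fx=1,fy=1) for n in ('w5lab','w5st')]))"
```

```text
stamp_handle [([0.572, -0.273, 0.084], 0.89)]
stamp [([0.57, -0.274, 0.082], 0.59)]
12.4667 [ 0.64161271  0.34216553 -0.81115339]
```

View pics/w5.png

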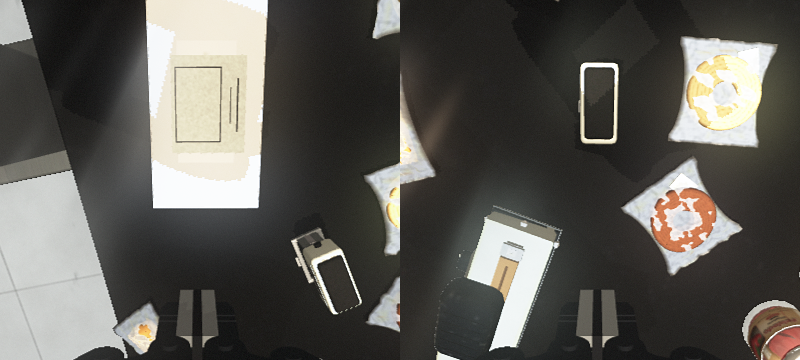

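```bash
cat >> h.py <<'E'
def wload(tag):
    p={k:v for k,v in np.load(f"pics/{tag}.npz",allow_pickle=True).items()}
    M=np.eye(4); M[:3,:3]=p["R"]; M[:3,3]=p["T"]; p["extrinsics"]=M@p["hand_eye"]; return p
def onplane(p,uv,z):
    uv=np.atleast_2d(uv).astype(float); d=np.c_[(uv[:,0]-p["cx"])/p["fx"],(uv[:,1]-p["cy"])/p["fy"],np.ones(len(uv))]@p["extrinsics"][:3,:3].T
    o=p["extrinsics"][:3,3]; return o+d*((z-o[2])/d[:,2])[:,None]
E
python3 - <<'E'
import numpy as np,cv2
from h import *
p=wload("w5lab"); g=cv2.cvtColor(p["image"],cv2.COLOR_BGR2GRAY)
P=cloud(p,np.ones((480,640),bool))
s=np.linalg.norm(P[:,:2]-[.4796,-.0973],axis=1)<.03; print("lid z",np.percentile(P[s,2],[5,50,95]))
l=P[(P[:,2]>.04)&(P[:,2]<.056)&(abs(P[:,0]-.48)<.1)&(P[:,1]>-.25)&(P[:,1]<.03)]; print("lid rect",rect(l))
m=np.zeros_like(g); roi=g[60:150,288:348]; bh=cv2.morphologyEx(g,cv2.MORPH_BLACKHAT,np.ones((7,7))); m[60:150,288:348]=(bh[60:150,288:348]>45)
n,lab,st,_=cv2.connectedComponentsWithStats(m,connectivity=8); k=1+np.argmax(st[1:,4]); print(st[1:])
v,u=np.nonzero(lab==k)
for z in (.048,np.median(P[s,2])):
    W=onplane(p,np.c_[u,v],z); r=rect(W); print("frame",z,r)
m2=np.zeros_like(g); m2[70:140,347:362]=bh[70:140,347:362]>45; v,u=np.nonzero(m2); print("lines",onplane(p,np.c_[u,v],.048).mean(0))
cv2.imwrite("pics/m5.png",(m|m2)[40:170,270:380]*255)
p=wload("w5st"); P=cloud(p,np.ones((480,640),bool))
t=P[(np.linalg.norm(P[:,:2]-[.573,-.275],axis=1)<.06)]
c=t[t[:,2]>.07]; print("cap",rect(c),np.percentile(c[:,2],[5,50,95]))
# white rim by intensity
g=cv2.cvtColor(p["image"],cv2.COLOR_BGR2GRAY); m=np.zeros_like(g); m[55:150,290+5:345]=g[55:150,295:345]>90
c,_=cv2.findContours(m,cv2.RETR_EXTERNAL,cv2.CHAIN_APPROX_NONE); c=max(c,key=cv2.contourArea)[:,0]
print(cv2.minAreaRect(c)); 
for z in (.078,.0): print("cap edge",z,rect(onplane(p,c,z)))
print("foot/all pts z",np.percentile(t[t[:,2]>.01][:,2],[1,5,50]))
q={k:v for k,v in np.load("pics/top5.npz").items()}; P=cloud(q,np.ones((480,640),bool))
l=P[(P[:,2]>.04)&(P[:,2]<.056)&(abs(P[:,0]-.48)<.1)&(P[:,1]>-.21)&(P[:,1]<.03)]; print("top lid rect",rect(l),np.median(l[:,2]))
c=P[(np.linalg.norm(P[:,:2]-[.573,-.275],axis=1)<.05)&(P[:,2]>.072)]; print("top cap",rect(c))
E
```

```text
lid z [0.0473342  0.04881125 0.05011978]
lid rect ((515.9548950195312, -132.1403045654297), (215.11151123046875, 168.7006378173828), 78.52971649169922)
[[294  66  48  77 403]]
frame 0.048 ((480.271484375, -98.04953002929688), (62.45869827270508, 40.56585693359375), 78.3887939453125)
frame 0.04881124803076367 ((480.26416015625, -98.06993865966797), (62.31610107421875, 40.4732666015625), 78.38877868652344)
lines [ 0.51192512 -0.10462665  0.048     ]
cap ((574.1087646484375, -274.96624755859375), (29.690174102783203, 61.90470504760742), 13.561168670654297) [0.07520238 0.08244022 0.08411885]
((317.7707824707031, 102.58570861816406), (39.60341262817383, 81.38807678222656), 1.3019527196884155)
cap edge 0.078 ((573.5994262695312, -275.2235107421875), (31.442678451538086, 60.93603515625), 13.802448272705078)
cap edge 0.0 ((573.2991943359375, -272.96484375), (38.97942352294922, 75.5422592163086), 13.802451133728027)
foot/all pts z [0.07358537 0.07502108 0.08241849]
top lid rect ((486.2439270019531, -100.06881713867188), (182.67848205566406, 99.52416229248047), 78.60134887695312) 0.048286671264954784
top cap ((563.3974609375, -282.93988037109375), (73.41876983642578, 98.62438201904297), 37.08842468261719)
```

View pics/m5.png

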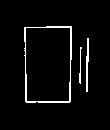

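The measurements are consistent:
- **Frame:** centre (0.4803, -0.0981), 62.4 x 40.5 mm, yaw -11.6°, with its +x towards world +x.
- **Lid:** top at 48 mm, 182.7 x 99.5 mm, so it is fully closed.
- **Stamp cap:** centre (0.5738, -0.2751), yaw 13.7°.

Grasping now.

Run:
```python
import numpy as np,cv2
from h import *
from cell import robot
S=np.array([.5738,-.2751]); R=Rd(np.radians(13.7))
robot.release()
robot.reach(np.array([*S,.16]),R)
g=robot.line_to(np.array([*S,.0445]),rate=.12,guard=6); print("hit",g,robot.current_tcp_pos())
p=robot.grab_frame("scene"); 
robot.close_gripper(30); print(robot.current_width(),robot.current_contact_force())
p2=robot.grab_frame("scene")
cv2.imwrite("pics/g6.png",cv2.resize(np.hstack([p["image"][190:330,360:510],p2["image"][190:330,360:510]]),None,fx=2.5,fy=2.5))
print(robot.current_t())
```

```text
hit False [ 0.57428787 -0.27539564  0.04537502]
0.02939473623928521 [0.91392597 0.88084645 1.7826002 ]
15.6
```

View pics/g6.png

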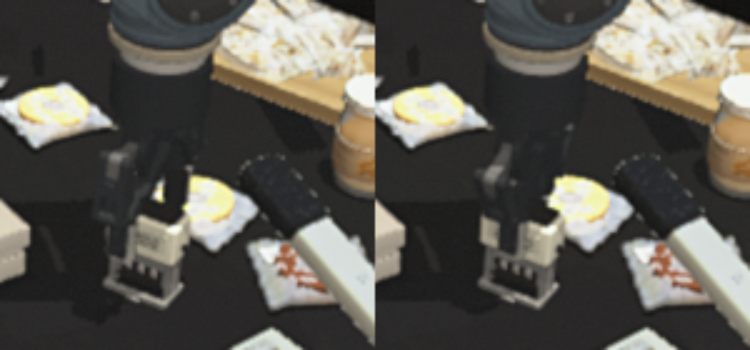

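```bash
python3 - <<'E'
import numpy as np,cv2
from h import *
from cell import robot
L=np.array([.4803,-.0981]); R=Rd(np.radians(-11.61))
z0=robot.current_tcp_pos()[2]; print("grip z",z0)
robot.line_to(np.array([*robot.current_tcp_pos()[:2],.17]),rate=.15)
robot.dwell(.2); print("f lifted",robot.current_contact_force(),robot.current_width())
robot.reach(np.array([*L,.17]),R)
robot.line_to(np.array([*L,.108]),rate=.1); robot.dwell(.4)
print(robot.current_tcp_pos(),robot.current_contact_force(),robot.current_width())
for n in ("scene","top","wrist"):
    T=robot.current_tcp_pos();Rt=robot.current_tool_rot()
    q=robot.grab_frame(n); cv2.imwrite(f"pics/{n}7.png",q["image"]); np.savez(f"pics/{n}7.npz",T=T,R=Rt,**q)
print(robot.current_t())
E
python3 -c "
import cv2,numpy as np
cv2.imwrite('pics/z7.png',np.hstack([cv2.resize(cv2.imread('pics/scene7.png')[190:330,270:400],(390,420),interpolation=cv2.INTER_CUBIC),cv2.resize(cv2.imread('pics/wrist7.png')[120:480,160:480],(390,420))]))"
```

```text
grip z 0.04464906137502634
f lifted [-0.22858388  0.64282454 -1.4753177 ] 0.02957908193742719
[ 0.48041368 -0.0981157   0.10824283] [-0.51414242 -0.64967766 -1.11158602] 0.029045639157221907
18.9167
```

View pics/z7.png

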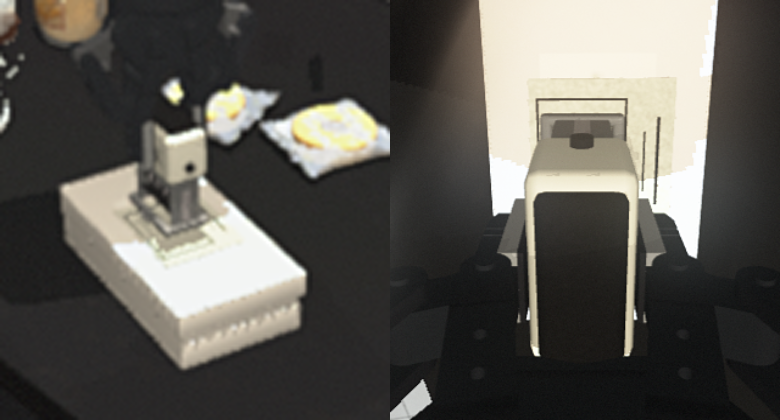

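Run:
```python
import numpy as np,cv2
from h import *
p=wload("wrist7"); 
im=p["image"][180:260,255:365]; cv2.imwrite("pics/c7.png",cv2.resize(im,None,fx=7,fy=7,interpolation=cv2.INTER_CUBIC))
R=p["R"];T=p["T"]
def loc(uv,z): return np.round(((onplane(p,uv,z)-T)@R)*1000,1)   # tool coords
P=cloud(p,np.ones((480,640),bool)); t=(P-T)@R
s=(abs(t[:,1])<.02)&(t[:,0]>.0)&(t[:,0]<.06)&(P[:,2]<.11)&(P[:,2]>.05)
print("cloud foot", len(P[s]),np.percentile(P[s,2],[5,25,50,75,95]) if s.any() else "")
print(loc([[301,205],[371,205]],.048))
```

```text
cloud foot 1522 [0.05026139 0.06867304 0.06983866 0.08142732 0.09141063]
[[30.1 -8.7 60.1]
 [30.1 28.7 60.1]]
```

View pics/c7.png

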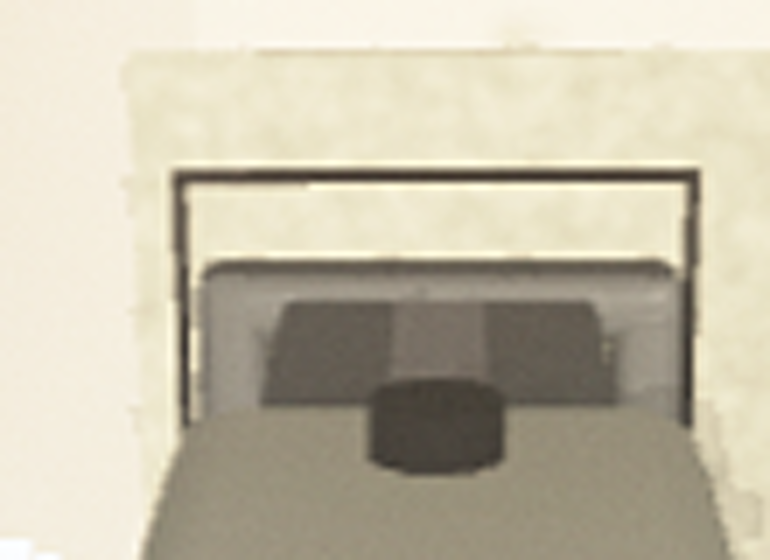

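Run:
```python
import numpy as np
from h import *
p=wload("wrist7"); R=p["R"];T=p["T"]
loc=lambda uv,z: np.round(((onplane(p,uv,z)-T)@R)*1000,1)[:,:2].tolist()
print("frame far edge L,R",loc([[279.9,205.3],[354.6,205.3]],.048), "sides low",loc([[281.6,240],[353.3,240]],.048))
for z in (.0637,.0697): print("foot far edge",z,loc([[283.6,217.4],[352.6,217.4]],z),loc([[283.6,219.5],[352.6,219.5]],z))
print("foot sides low",loc([[284.3,236],[352.4,236]],.0697))
```

```text
frame far edge L,R [[30.0, -19.9], [29.9, 20.0]] sides low [[10.5, -19.6], [10.4, 19.8]]
foot far edge 0.0637 [[27.3, -16.8], [27.3, 17.6]] [[26.2, -16.8], [26.2, 17.6]]
foot far edge 0.0697 [[28.9, -16.2], [28.8, 17.0]] [[27.8, -16.3], [27.8, 17.0]]
foot sides low [[19.5, -16.1], [19.4, 17.1]]
```

The foot sits inside the frame to within about 1 mm. I correct by (-0.7, -0.4) mm in tool axes, then lower and press in force-checked steps.

```bash
python3 - <<'E'
import numpy as np,cv2
from h import *
from cell import robot
L=np.array([.4803,-.0981]); R=Rd(np.radians(-11.61))
P=np.array([*L,0])+R[:,0]*-.0007+R[:,1]*-.0004
def f():
    a=[]
    for _ in range(6): robot.dwell(.03); a.append(robot.current_contact_force())
    return np.round(np.mean(a,0),2)
robot.line_to(P+[0,0,.097],R,rate=.03); print(f())
for z in (.0935,.0905,.0875,.0845,.082):
    g=robot.line_to(P+[0,0,z],rate=.02,guard=9); print(z,g,np.round(robot.current_tcp_pos(),4),f(),robot.current_width())
    if g: break
q=robot.grab_frame("scene"); cv2.imwrite("pics/s8.png",q["image"])
T=robot.current_tcp_pos();Rt=robot.current_tool_rot()
q=robot.grab_frame("wrist"); cv2.imwrite("pics/w8.png",q["image"]); np.savez("pics/w8.npz",T=T,R=Rt,**q)
print(robot.current_t())
E
python3 -c "
import cv2,numpy as np
cv2.imwrite('pics/z8.png',np.hstack([cv2.resize(cv2.imread('pics/s8.png')[210:330,280:400],(400,400),interpolation=cv2.INTER_CUBIC),cv2.resize(cv2.imread('pics/w8.png')[160:270,250:370],(400,400),interpolation=cv2.INTER_CUBIC)]))"
```

```text
[-0.21 -0.11 -1.33]
0.0935 False [ 0.4797 -0.0987  0.0933] [ 0.18  0.12 -1.23] 0.029438003647539325
0.0905 False [ 0.48   -0.0988  0.0906] [ 1.45 -0.4   1.96] 0.029396192563427126
0.0875 False [ 0.48   -0.0988  0.0875] [ 1.64 -0.72  3.09] 0.029415913232769
0.0845 False [ 0.4799 -0.0987  0.0845] [ 2.47 -0.46  3.79] 0.029407222094253296
0.082 False [ 0.4798 -0.0987  0.082 ] [ 2.12 -1.08  4.93] 0.029208645768214376
22.2333
```

View pics/z8.png

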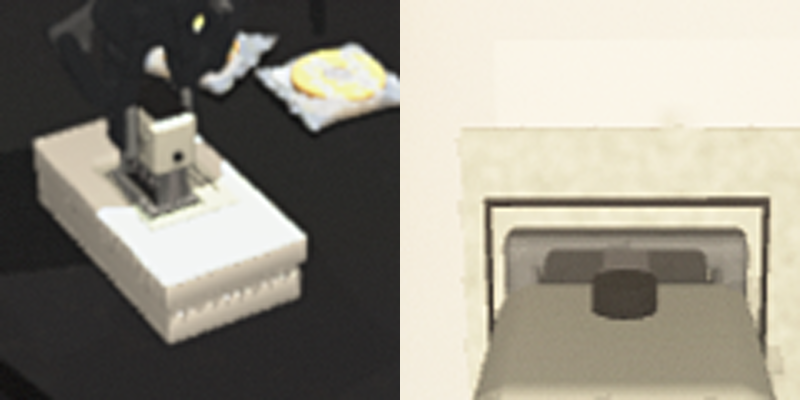

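Foot down inside the frame with the force rising along the spring curve (net about 6.2 N at roughly 11 mm travel). Now the last few millimetres.

```bash
python3 - <<'E'
import numpy as np,cv2
from h import *
from cell import robot
L=np.array([.4803,-.0981]); R=Rd(np.radians(-11.61))
P=np.array([*L,0])+R[:,0]*-.0007+R[:,1]*-.0004
def f():
    a=[]
    for _ in range(8): robot.dwell(.03); a.append(robot.current_contact_force())
    return np.round(np.mean(a,0),2)
for z in (.0803,.0788):
    g=robot.line_to(P+[0,0,z],rate=.015,guard=5); print(z,g,np.round(robot.current_tcp_pos(),4),f(),np.round(robot.current_moment(),2),robot.current_width())
    if g: break
print(np.round(robot.current_tool_rot(),4))
q=robot.grab_frame("scene"); cv2.imwrite("pics/s9.png",q["image"]); np.savez("pics/s9.npz",**q)
T=robot.current_tcp_pos();Rt=robot.current_tool_rot()
q=robot.grab_frame("wrist"); cv2.imwrite("pics/w9.png",q["image"]); np.savez("pics/w9.npz",T=T,R=Rt,**q)
print(robot.current_t())
p=wload("w9"); C_=cloud(p,np.ones((480,640),bool)); t=(C_-T)@Rt
s=(abs(t[:,1])<.04)&(t[:,0]>.045)&(t[:,0]<.09)&(C_[:,2]>.03)&(C_[:,2]<.07); print("lid z",np.median(C_[s,2]),len(C_[s]))
E
python3 -c "
import cv2,numpy as np
cv2.imwrite('pics/z9.png',np.hstack([cv2.resize(cv2.imread('pics/s9.png')[210:330,280:400],(400,400),interpolation=cv2.INTER_CUBIC),cv2.resize(cv2.imread('pics/w9.png')[160:270,250:370],(400,400),interpolation=cv2.INTER_CUBIC)]))"
```

```text
0.0803 False [ 0.4798 -0.0987  0.0804] [ 2.31 -0.88  5.61] [-0.11 -0.35  0.  ] 0.029541238013678858
0.0788 False [ 0.4799 -0.0987  0.0789] [ 2.15 -0.91  5.68] [-0.06 -0.36 -0.05] 0.029596675648106453
[[ 2.012e-01  9.795e-01  3.000e-04]
 [ 9.795e-01 -2.012e-01 -1.000e-04]
 [-0.000e+00  3.000e-04 -1.000e+00]]
23.3833
lid z 0.047678350791201 19658
```

View pics/z9.png

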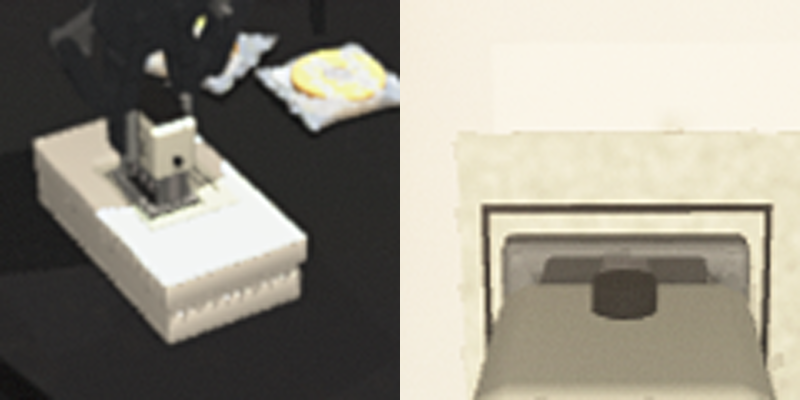

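Run:
```python
import numpy as np,cv2
from h import *
for n,ztop in (("wrist7",None),("w8",None),("w9",None)):
    p=wload(n); z=p["z_map"]; R=p["R"];T=p["T"]
    m=np.zeros((480,640),bool)
    # foot top strip just inside far edge
    P=cloud(p,np.ones((480,640),bool)); t=(P-T)@R
    def st(a,b): 
        s=(t[:,0]>.0245)&(t[:,0]<.0275)&(t[:,1]>a)&(t[:,1]<b)&(t[:,2]<.09)&(t[:,2]>.0)
        return round(float(np.median(t[s,2]))*1000,1),int(s.sum())
    print(n,"foot-top below TCP mm L/M/R",st(-.015,-.006),st(-.006,.006),st(.006,.015),"TCP z",T[2])
p=wload("w9"); R=p["R"];T=p["T"]
loc=lambda uv,z: np.round(((onplane(p,uv,z)-T)@R)*1000,1)[:,:2].tolist()
s=lambda x,y:[250+(x-400)*.3,160+y*.275]
print("frame far",loc([s(486,208),s(769,208)],.048),"foot far (top)",loc([s(505,238),s(747,238)],.054),"mid",loc([s(503,275),s(748,275)],.054))
```

```text
wrist7 foot-top below TCP mm L/M/R (38.1, 334) (32.4, 515) (38.1, 329) TCP z 0.10811477420984793
w8 foot-top below TCP mm L/M/R (27.2, 186) (23.9, 261) (27.2, 186) TCP z 0.08208848619419136
w9 foot-top below TCP mm L/M/R (24.7, 170) (22.6, 209) (24.7, 171) TCP z 0.07894882361694361
frame far [[30.9, -19.2], [30.8, 20.0]] foot far (top) [[28.6, -16.1], [28.5, 16.5]] mid [[23.8, -16.5], [23.8, 16.7]]
```

Measured cap travel is 13.4 mm, the foot is level left to right, and it is centred within 0.7 mm. Handing in.

Run:
```python
from cell import robot
import numpy as np
q=robot.grab_frame("scene")
for n in ("jar","bag_cake","bar"): print(n,[(np.round(a["point"],3).tolist(),round(a["conf"],2)) for a in robot.search_frame(q,n)[:2]])
print(robot.current_contact_force(),robot.current_t()); print(robot.hand_in())
```

```text
jar [([0.653, 0.238, 0.063], 0.9), ([0.47, -0.12, 0.102], 0.19)]
bag_cake [([0.474, -0.121, 0.089], 0.72), ([0.662, -0.36, 0.013], 0.68)]
bar [([0.381, -0.355, 0.018], 0.67)]
[ 2.9531716  -0.35549792  6.13305621] 23.5833
the job is handed in; nothing more can be done
None
```

I closed the lid, set the stamp in the printed frame and pressed it. I handed in at about 23.6 s with the stamp still gripped and held down.

**Last checks**
- **Lid:** it measured fully closed before the stamp was lifted: top at about 48 mm, outline 182.7 x 99.5 mm. The lid read 47.7 mm around the stamp during the press.
- **Stamp position:** the foot is level side to side and centred in the frame within about 0.7 mm. It is square with the frame to well under a degree.
- **Press:** the cap had travelled 13.4 mm (12 mm needed to print), at about 7 N net downward.
- **Bystanders:** the bag cake and bar were found within a few millimetres of where they started. The jar's reported point shifted (x/y by 9 and 23 mm, height from 95 to 63 mm). I take that as more of its side being visible once the lid was down, since the arm never went near it.

**What disagreed**
- **Label direction:** the label's two short lines are on the side away from the robot, opposite to what the box axes suggested. I followed the printed label, so the stamp's front faces the robot.
- **Lid-closing force:** the guarded push on the lid's end peaked at about 11.6 N, above my 4.5 N guard. I saw no dent in the images.
- **Sideways force:** about 2 N remained in x during the press, and I did not find the cause.

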